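# Pin the push handle to the spring valve and hold it in the green band

## Robot

A 6-joint arm with a two-finger parallel gripper is mounted at the origin on the work surface. World frame = base frame: x ahead of the robot, y to its left, z up, the work surface at z = 0. Lengths are in m, angles in rad, forces in N, time in s.
With the tool pointing down it reaches from about 0.25 to 0.775 m from the base axis. Payload 4 kg.
Tool frame: the origin (TCP) lies midway between the tips of the shut fingers; the grasp point (between the pads) lies 19 mm behind it; z points along the fingers, y is the line along which they close (so a half turn about z gives the same grasp; the last joint's range is limited). The gripper opens to 94 mm and grips with 3 to 60 N. Pads are 16 mm wide; open, the fingers measure 119 mm over their backs; the gripper's body (75 mm by 177 mm) begins 78 mm behind the grasp point.
Start: joints at [1.107, 0.087, 1.371, -0, 1.684, -0.103], TCP at [0.194, 0.515, 0.206] pointing down, gripper open.
Joint ranges: [-3.1, 3.1], [-0.76, 2.03], [0.27, 2.55], [-1.08, 4.22], [0.17, 2.65], [-2.57, 2.57]. Speed limits (rad/s): [2.79, 2.79, 3.14, 3.14, 3.14, 3.14].

## Interface

Orientations are given as [roll, pitch, yaw] about the fixed x, y, z axes, in that order (R = Rz(yaw) Ry(pitch) Rx(roll)).
In Python, from bench import robot gives the robot as it stands. The module is installed in compiled form; this text tells all that it offers.
- The arm moves only by the tool arm_command, never from a script. Its argument "targets" is a list of rows, each a list of 4 numbers: the shift along the world's x, y, z as a fraction of full scale, then the turn about the world's z as a fraction of full scale. A call has 1 to 8 rows; each row is the pose to reach, as a shift and turn from the pose commanded when the call began; what a row does not reach only later rows make up. Full scale, the value 1, is 0.5 m for a shift and 120 degrees for a turn. A row lasts 1/12 s, in which the tool goes at most 41.7 mm and 7.16 degrees, less where a joint would pass 70% of its speed; a pose out of reach is approached as far as the arm can. A call with a number of a shift or a turn outside -1 to 1 is refused whole. A call with a gripper value outside its range is refused whole. "claw" is the closure, from 0 (fully open) to 1 (shut), set as the call begins (left out, the last holds). The fingers move at their own pace and stop on an object; the grip force is fixed at half the most. Time passes only in rows, so rows that repeat a pose let the fingers close. It gives the time, the measured TCP pose, the force, the opening and the grip force at its end, in the units of the state.
- robot.get_obs(): the state, without advancing time (a new reading comes with each control period).
- robot.snapshot(name): name is "scene" or "side" or "wrist"; returns the picture (384x512x3 uint8, red, green, blue); there is no depth.
- robot.camera_info(name): a dict with "vfov" (degrees; the focal length in pixels is half the picture's height over the tangent of half this angle, whatever the lens; pixels are square), "cx", "cy" (the principal point, pixels), "extrinsics" (4x4, takes a point from camera to world coordinates); the wrist camera has in their place "T_tool_cam" (4x4, takes a point from camera to tool coordinates, whose origin is the TCP and whose axes are the flange's). Camera axes: x right, y up, looking along -z (the intrinsics and any distortion apply to the point x, -y, -z); pixel columns grow to the right and rows downward; lengths in m; the calibration is good to about 2 mm. A picture is of the moment at which its call begins: read the wrist's pose just before it. camera_info takes no time and is no camera call.
- robot.close_job(): hands the job in; it is judged then, once.
The state is a dict: "time": time; "joint_positions": joint angles; "qvel": joint speeds; "joint_torque": joint torques, N m; "tool_pos": TCP position; "ee_rot": TCP orientation; "wrist_force": force on the tool from outside, world axes, zero at the start; "wrist_torque": the same for the moment, N m; "width": finger opening in m; "finger_force": force on a finger pad.
Only numpy, scipy, OpenCV 4.12 (cv2) and the standard library are available. Lean on these libraries where they do the work, as an engineer would, in place of code of your own. Each camera call takes 0.05 s, during which the arm holds its last target. There are 200 camera calls.

## Task

Link the teak push handle to the terrace burner's spring-return gas valve: take the red-headed clevis pin from its rack and put it down through the fork and lug holes until its head sits fully home, before the handle is pushed. Then, with the gripper on the teak handle, push it towards the brass valve until the red pointer has travelled 25 mm and stands in the green band, and keep it there: the program finishes while still holding the handle against the spring. Leave the cookware, the oil cruet and the black-headed spare pin where they are.

Things in the scene. Friction and masses are not known exactly. Their poses are not given: they have to be found in the camera images.
- valve_stand: Fixed grey base plate 310 x 140 x 10 mm of the mechanism. Origin on the table directly below the fork hole at rest; x axis = push direction, from teak handle to brass valve; z up. Plate spans x -130 to +180 mm; valve body x 83 to 168 mm, gauge top 85 mm high. White scale along its +y edge: black zero line at x = 0, green band x = 20 to 30 mm.
- fork_hole (a point): Centre of the hole mouth on the steel fork's top face, 50 mm above the table; axes as valve_stand; moves with the plunger. Fork: two 36 x 36 x 8 mm plates, tops at 28 and 50 mm; the handle's brass lug, 10 mm thick, lies between. All three vertical through holes are 13 mm wide, 2 mm chamfer, aligned at the start. A red pointer reaches from the fork over the scale.
- valve_plunger (a joint): Travel (m) of fork, pointer and plunger along valve_stand's +x: 0 at rest (stop), 0.045 at the end; green band 0.020 to 0.030. A return spring pushes it to 0: 3 N at 0, plus 2.5 N per 10 mm (about 9 N at 0.025). It follows the handle only when the pin is in.
- push_handle: Sliding handle: brass lug, steel block, upright round teak grip 28 mm across, 44 to 116 mm above the table, 90 mm from the hole at valve_stand's -x side. Origin on the table below the lug hole. Slides along valve_stand's +x up to 55 mm, friction 0.8 N, no spring of its own. Play on the pin: it moves up to about 4 mm before the plunger follows.
- grip_top (a point): Centre of the top of the teak grip, 116 mm above the table; axes as valve_stand. Can be pinched from above or pushed from its -x side.
- clevis_pin: Pin with a RED knob, 60 g, upright in one of the rack's holes. Origin on its axis at the underside of its collar (the face that seats on the fork). Above: collar 22 mm across, 4 mm thick, then the round knob 16 mm across up to 32 mm. Below: steel shank 10 mm across, 37 mm long, last 7 mm tapered. z up along the pin.
- pin_tip (a point): Lower end of the clevis pin's shank, 37 mm below its origin.
- pin_rack: Fixed dark wooden rack 50 (x) x 120 (y) x 42 mm high; origin under its centre. Two holes 13 mm wide at y = -32 and +32 mm, from the top right through; each pin stands in one with its collar on the rack's top, 42 mm above the table.
- spare_pin: Spare pin with a BLACK knob in the rack's other hole, same head as the clevis pin, shank only 22 mm long: too short, leave it. Origin at the underside of its collar.
- paella_pan: Blue enamel paella pan, 300 mm across, 42 mm high, with two steel handles. Origin under its centre. Leave it.
- cazuela: Terracotta dish 170 mm across, 55 mm high. Origin under its centre. Leave it.
- trivet: Folded aluminium trivet 200 x 80 x 20 mm. Origin under its centre. Leave it.
- skimmer: Stainless skimmer lying flat, 320 mm long, 8 mm high, disc 100 mm across towards its +x. Leave it.
- cruet_stopper: Green glass stopper, 38 mm across, 56 mm high, standing. Origin under its centre. Leave it.
- oil_cruet: Amber glass oil cruet, 64 mm across, 170 mm high. Origin under its centre. Leave it.

How it is judged:
By the outcome, as a careful person would: the job done as asked, in the order asked, and still so for the second after the job is handed in, while the arm keeps its last pose, push and grip.
It also fails if it takes over 50 s, if anything falls off the work surface, if the arm or the gripper's body presses on something with over 40 N, if the wrist force passes 120 N, or if a joint passes its speed limit or range.

## Working session

There is one attempt and no reset: what is moved stays moved. The work goes in short steps, Python scripts to look and compute and a tool call to move; the robot and the scene stay as the last step left them, time stands still between calls to the robot, and variables do not carry over. Pictures are saved under pics/ and viewed, at most 12 in all, crops included, and the job is handed in when it is done.

Besides the shell and the picture viewer there is one more tool, called after "Call:" as name(argument=value, ...), one argument or row to a line, values as JSON. arm_command: Moves the arm, as the interface text tells. Shift numbers are shares of 0.5 m and turn numbers shares of 120 degrees, none past 1 either way. Its arguments: {"type":"object","properties":{"targets":{"type":"array"},"claw":{"type":"number"}},"required":["targets"]}

```bash
mkdir -p pics; python3 - <<'E'
from bench import robot
import cv2,numpy as np
o=robot.get_obs();print({k:np.round(v,3) for k,v in o.items()})
for n in("scene","side","wrist"):
    i=robot.camera_info(n);print(n,i)
    cv2.imwrite(f"pics/{n}0.png",robot.snapshot(n)[:,:,::-1])
a=cv2.imread("pics/scene0.png");b=cv2.imread("pics/side0.png")
E
```

```text
{'time': np.float64(0.0), 'joint_positions': array([ 1.107,  0.088,  1.372,  0.   ,  1.684, -0.103]), 'qvel': array([-0.001, -0.001,  0.002, -0.001,  0.   , -0.001]), 'joint_torque': array([ 0.0000e+00, -3.4019e+01, -3.0242e+01,  7.2000e-02,  3.3000e-02,
       -0.0000e+00]), 'tool_pos': array([0.194, 0.514, 0.204]), 'ee_rot': array([-3.139, -0.   ,  2.781]), 'wrist_force': array([ 0.301, -0.018, -0.894]), 'wrist_torque': array([-0.045,  0.006, -0.034]), 'finger_force': np.float64(0.0), 'width': np.float64(0.094)}
scene {'vfov': 53.698855410393776, 'cx': 254.50168219227584, 'cy': 192.54087151366565, 'extrinsics': array([[ 0.02442867, -0.80208899,  0.59670469,  1.46327589],
       [ 0.99965758,  0.02519897, -0.00705288, -0.02275489],
       [-0.00937931,  0.59667266,  0.80242991,  1.2608468 ],
       [ 0.        ,  0.        ,  0.        ,  1.        ]])}
side {'vfov': 52.40227668472894, 'cx': 248.61968312595494, 'cy': 187.5648244483601, 'extrinsics': array([[-0.87923276,  0.3277572 , -0.34572383,  0.15535233],
       [-0.47634872, -0.61468623,  0.62869129,  0.73744183],
       [-0.00645358,  0.71745108,  0.69657899,  0.96047244],
       [ 0.        ,  0.        ,  0.        ,  1.        ]])}
wrist {'vfov': 65.97203038335347, 'cx': 257.3371384184362, 'cy': 195.23408813714613, 'T_tool_cam': array([[ 1.62577029e-04,  9.72404233e-01,  2.33302338e-01,
         6.72505012e-02],
       [ 9.99999240e-01,  1.27107527e-04, -1.22663495e-03,
        -3.11884458e-04],
       [-1.22243950e-03,  2.33302360e-01, -9.72403473e-01,
        -1.79283110e-01],
       [ 0.00000000e+00,  0.00000000e+00,  0.00000000e+00,
         1.00000000e+00]])}
```

View pics/scene0.png

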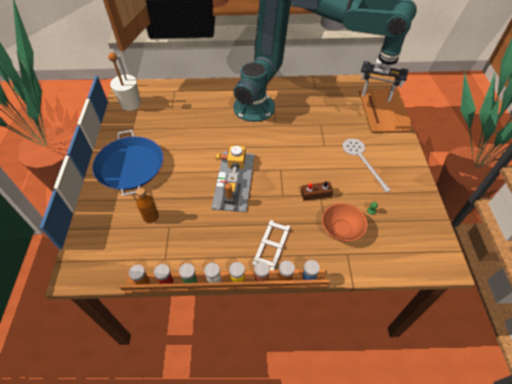

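View pics/side0.png

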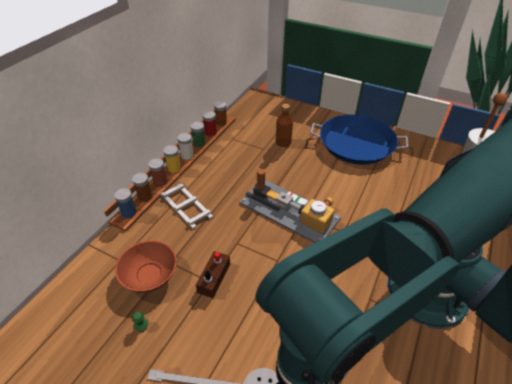

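The scene view shows the rack at about (317,190) with the red knob at its left (309,187). The mechanism is at about (233,180), with the valve towards the robot and the teak grip at about (230,197). The side view shows the rack at (213,272), the red knob at (217,258), and the grip at (261,180).

```bash
cat > h.py <<'E'
import numpy as np,cv2
from bench import robot
def T_tool(o):
    from scipy.spatial.transform import Rotation as R
    T=np.eye(4);T[:3,:3]=R.from_euler('xyz',o['ee_rot']).as_matrix();T[:3,3]=o['tool_pos'];return T
def ray(n,uv,o=None):
    i=robot.camera_info(n);f=192/np.tan(np.radians(i['vfov'])/2)
    E=i['extrinsics'] if n!='wrist' else T_tool(o)@i['T_tool_cam']
    d=E[:3,:3]@np.array([(uv[0]-i['cx'])/f,-(uv[1]-i['cy'])/f,-1.]);return E[:3,3],d
def plane(n,uv,z,o=None):
    c,d=ray(n,uv,o);return c+d*(z-c[2])/d[2]
def tri(*rs):
    A=0;b=0
    for c,d in rs:
        d=d/np.linalg.norm(d);P=np.eye(3)-np.outer(d,d);A=A+P;b=b+P@c
    p=np.linalg.solve(A,b);return p,[np.linalg.norm((np.eye(3)-np.outer(d,d)/(d@d))@(p-c)) for c,d in rs]
def blobs(img,lo,hi,box=None,amin=4):
    h=cv2.cvtColor(img,cv2.COLOR_BGR2HSV)
    if lo[0]>hi[0]: m=cv2.inRange(h,(0,)+lo[1:],hi)|cv2.inRange(h,lo,(180,)+hi[1:])
    else: m=cv2.inRange(h,lo,hi)
    if box: k=np.zeros_like(m);x0,y0,x1,y1=box;k[y0:y1,x0:x1]=1;m=m*k
    n,_,s,c=cv2.connectedComponentsWithStats(m)
    return [(np.round(c[j],1),s[j].tolist()) for j in range(1,n) if s[j,4]>=amin]
E
python3 - <<'E'
from h import *
a=cv2.imread("pics/scene0.png");b=cv2.imread("pics/side0.png")
print(blobs(a,(172,150,110),(6,255,255),(200,140,340,215)));print(blobs(b,(172,150,110),(6,255,255),(180,160,345,300)))
ca=cv2.resize(a[140:215,205:345],None,fx=5,fy=5,interpolation=cv2.INTER_CUBIC)
cb=cv2.resize(b[165:300,190:345],None,fx=4.5,fy=4.5,interpolation=cv2.INTER_CUBIC)
cv2.imwrite("pics/ca.png",ca);cv2.imwrite("pics/cb.png",cb[:600,:700])
E
```

```text
[(array([309.8, 185.6]), [307, 183, 6, 6, 20])]
[(array([216.6, 254. ]), [214, 252, 7, 6, 29])]
```

View pics/ca.png

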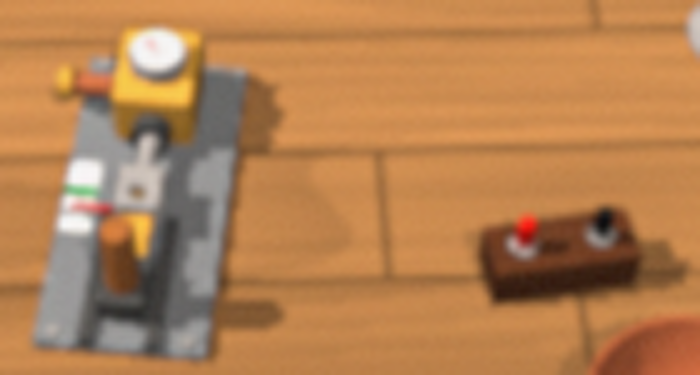

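The crop shows the hole in the fork at about (137,190), which is scene pixel (232.4,178). The grip top is at about (117,224), the red pin is the left one in the rack (knob at 526,230), and the black spare is on the right.

```bash
python3 - <<'E'
from h import *
np.set_printoptions(precision=4,suppress=True)
print("knob",tri(ray('scene',(309.8,185.6)),ray('side',(216.6,254.))))
print("knobplane",plane('scene',(309.8,185.6),.064),plane('side',(216.6,254.),.064))
s=lambda x,y:(205+x/5-.4,140+y/5-.4)
print("hole",plane('scene',s(137,190),.05))
print("grip",plane('scene',s(117,224),.116))
print("spareknob",plane('scene',s(604,222),.064))
for c in((36,345),(210,357),(245,72),(92,60)):print(plane('scene',s(*c),.01))
E
```

```text
knob (array([0.5498, 0.2082, 0.0686]), [np.float64(0.0006544993120233215), np.float64(0.0006544993120233027)])
knobplane [0.5458 0.2086 0.064 ] [0.5521 0.2061 0.064 ]
hole [ 0.4836 -0.1025  0.05  ]
grip [ 0.57   -0.1131  0.116 ]
spareknob [0.5397 0.2716 0.064 ]
[ 0.6076 -0.184   0.01  ]
[ 0.6234 -0.0453  0.01  ]
[ 0.3195 -0.0106  0.01  ]
[ 0.3005 -0.147   0.01  ]
```

View pics/cb.png

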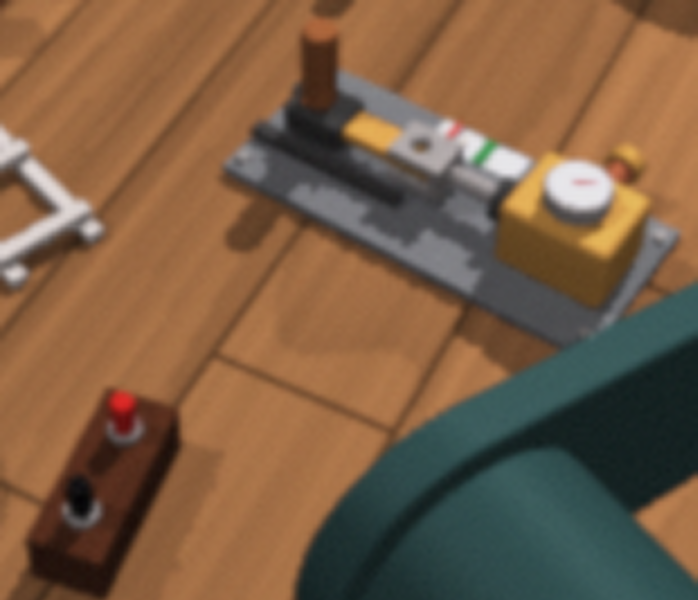

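Triangulation puts the red knob at (0.549,0.208), the hole at about (0.484,-0.1025), and the grip at (0.570,-0.113). The push direction is about (-0.993,0.117). The hole-to-grip distance of 87 mm (90 given) and the plate size both agree with the sizes given. I'll move above the pin and turn so the fingers close across the rack.

Call:
arm_command(
  targets=[
    [0.71,-0.612,0,-0.52],
    [0.71,-0.612,0,-0.52],
    [0.71,-0.612,0,-0.52],
    [0.71,-0.612,0,-0.52],
    [0.71,-0.612,0,-0.52],
    [0.71,-0.612,0,-0.52],
    [0.71,-0.612,0,-0.52],
    [0.71,-0.612,0,-0.52],
  ],
  claw=0,
)

```text
time: 0.82
tool_pos: [0.4477, 0.2953, 0.2053]
ee_rot: [-3.141, -0.0, 1.775]
wrist_force: [1.3, 0.5, -0.6]
width: 0.0938
finger_force: 0.0
```

Call:
arm_command(
  targets=[
    [0.204,-0.176,0,-0.043],
    [0.204,-0.176,0,-0.043],
    [0.204,-0.176,0,-0.043],
    [0.204,-0.176,0,-0.043],
    [0.204,-0.176,0,-0.043],
    [0.204,-0.176,0,-0.043],
  ],
)

```text
time: 1.32
tool_pos: [0.5483, 0.209, 0.2048]
ee_rot: [-3.14, -0.001, 1.69]
wrist_force: [0.3, 1.2, -0.3]
width: 0.0937
finger_force: 0.0
```

```bash
python3 - <<'E'
from h import *
o=robot.get_obs();im=robot.snapshot('wrist')[:,:,::-1];cv2.imwrite('pics/w1.png',im)
print(o['tool_pos'],o['ee_rot'])
for b in blobs(np.ascontiguousarray(im),(172,150,90),(6,255,255),amin=30): print(b,plane('wrist',b[0],.064,o))
E
```

```text
[0.54825644 0.20896698 0.20480692] [-3.13976308e+00 -6.11820581e-04  1.68978896e+00]
(array([256.4, 186.1]), [249, 178, 15, 17, 179]) [0.5469297  0.20983501 0.064     ]
```

View pics/w1.png

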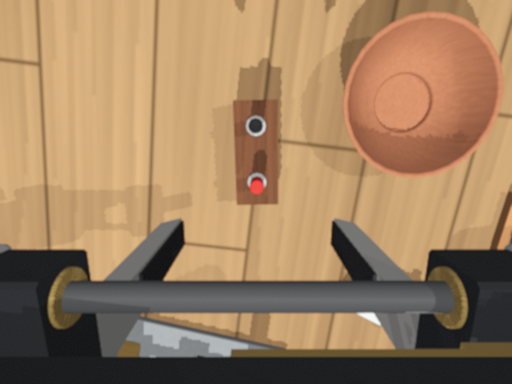

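The wrist view shows the rack upright in the picture. The red knob is at (256,186), in the lower hole nearer the fingers, and the spare is at (256,126), with the fingers clear of the cazuela. I'll go down onto the knob.

Call:
arm_command(
  targets=[
    [-0.003,0.001,-0.08,0],
    [-0.003,0.001,-0.16,0],
    [-0.003,0.001,-0.22,0],
    [-0.003,0.001,-0.27,0],
    [-0.003,0.001,-0.3,0],
    [-0.003,0.001,-0.308,0],
    [-0.003,0.001,-0.308,0],
  ],
)

```text
time: 1.95
tool_pos: [0.545, 0.2107, 0.0504]
ee_rot: [-3.139, 0.0, 1.693]
wrist_force: [0.1, 0.5, 0.5]
width: 0.0938
finger_force: 0.0
```

Call:
arm_command(
  targets=[
    [0,0,0,0],
    [0,0,0,0],
    [0,0,0,0],
    [0,0,0,0],
    [0,0,0,0],
    [0,0,0,0],
    [0,0,0,0],
    [0,0,0,0],
  ],
  claw=1,
)

```text
time: 2.62
tool_pos: [0.5472, 0.2094, 0.0515]
ee_rot: [3.142, 0.0, 1.691]
wrist_force: [-0.9, 0.1, 0.3]
width: 0.0442
finger_force: 0.0
```

Call:
arm_command(
  targets=[
    [0,0,0,0],
    [0,0,0,0],
    [0,0,0,0],
    [0,0,0,0],
    [0,0,0,0],
    [0,0,0,0],
    [0,0,0,0],
    [0,0,0,0],
  ],
  claw=1,
)

```text
time: 3.28
tool_pos: [0.5471, 0.2094, 0.0515]
ee_rot: [-3.142, 0.0, 1.691]
wrist_force: [0.5, 0.3, 0.4]
width: 0.0156
finger_force: 30.0
```

Gripped: the opening is 15.6 mm on the 16 mm knob. Next I'll lift, then fly to a viewing pose beside the fork.

Call:
arm_command(
  targets=[
    [0,0,0.04,0],
    [0,0,0.1,0],
    [0,0,0.18,0],
    [0,0,0.26,0],
    [0,0,0.3,0],
    [0,0,0.3,0],
  ],
)

```text
time: 3.78
tool_pos: [0.5501, 0.2103, 0.2089]
ee_rot: [3.129, -0.002, 1.691]
wrist_force: [0.6, 0.4, 0.2]
width: 0.0154
finger_force: 30.0
```

Call:
arm_command(
  targets=[
    [-0.016,-0.083,0,-0.015],
    [-0.03,-0.16,0,-0.03],
    [-0.045,-0.24,0,-0.045],
    [-0.06,-0.32,0,-0.06],
    [-0.075,-0.4,0,-0.075],
    [-0.09,-0.48,0,-0.09],
    [-0.105,-0.56,0,-0.1],
    [-0.12,-0.62,0,-0.113],
  ],
)

```text
time: 4.45
tool_pos: [0.4855, -0.1031, 0.1993]
ee_rot: [-3.139, 0.0, 1.451]
wrist_force: [-0.5, -0.7, -0.8]
width: 0.0154
finger_force: 30.0
```

Call:
arm_command(
  targets=[
    [-0.006,-0.05,0,0],
    [-0.006,-0.06,0,0],
    [-0.006,-0.06,0,0],
    [-0.006,-0.06,0,0],
  ],
)

```text
time: 4.78
tool_pos: [0.4838, -0.1298, 0.2002]
ee_rot: [-3.14, -0.002, 1.454]
wrist_force: [-0.3, 1.6, -1.3]
width: 0.0151
finger_force: 30.0
```

```bash
python3 - <<'E'
from h import *
o=robot.get_obs();im=robot.snapshot('wrist')[:,:,::-1];cv2.imwrite('pics/w2.png',im)
print(o['tool_pos'],o['ee_rot'],o['width'])
E
```

```text
[ 0.48378475 -0.12983124  0.20016631] [-3.13957410e+00 -1.52264810e-03  1.45378583e+00] 0.015068858057517542
```

View pics/w2.png

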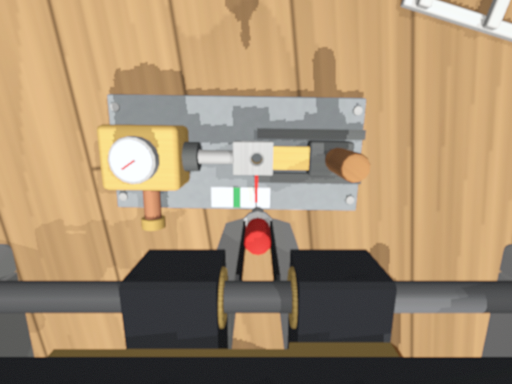

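The hole is at about (257,159) in the fork, the grip top is at about (353,166), and the red knob sits centred in the fingers at (258,235). Next I'll measure the hole and grip, and check the held pin from the fixed cameras.

```bash
python3 - <<'E'
from h import *
np.set_printoptions(precision=4,suppress=True)
o=robot.get_obs();im=cv2.imread('pics/w2.png')
g=cv2.cvtColor(im,cv2.COLOR_BGR2GRAY)
for b in blobs(im,(0,0,0),(180,255,110),(240,146,268,172),10): print('hole',b,plane('wrist',b[0],.05,o))
print('fork'); 
for b in blobs(im,(0,0,140),(180,50,255),(230,140,275,178),100): print(b,plane('wrist',(b[1][0]+b[1][2]/2-.5,b[1][1]+b[1][3]/2-.5),.05,o))
for b in blobs(im,(5,100,60),(18,255,255),(325,145,375,185),50): print('grip',b,plane('wrist',(353,166),.116,o))
s=robot.snapshot('side')[:,:,::-1].copy();c=robot.snapshot('scene')[:,:,::-1].copy()
cv2.imwrite('pics/s2.png',s);cv2.imwrite('pics/c2.png',c)
E0=robot.camera_info('side')
def proj(n,p):
    i=robot.camera_info(n);f=192/np.tan(np.radians(i['vfov'])/2);q=np.linalg.inv(i['extrinsics'])@np.r_[p,1]
    return np.array([i['cx']+f*q[0]/-q[2],i['cy']-f*q[1]/-q[2]])
p=o['tool_pos']
out=[]
for n,im in(('side',s),('scene',c)):
    u=proj(n,p);print(n,u);x,y=u.astype(int);out.append(cv2.resize(im[max(y-30,0):y+30,x-30:x+30],(400,400),interpolation=cv2.INTER_CUBIC))
cv2.imwrite('pics/pin2.png',np.hstack(out))
E
```

```text
fork
(array([250.6, 158.2]), [230, 140, 45, 38, 1509]) [ 0.4815 -0.0984  0.05  ]
grip (array([353.3, 164.3]), [326, 145, 49, 40, 1444]) [ 0.5726 -0.1084  0.116 ]
side [290.9339 156.2698]
scene [222.6315 152.854 ]
```

View pics/pin2.png

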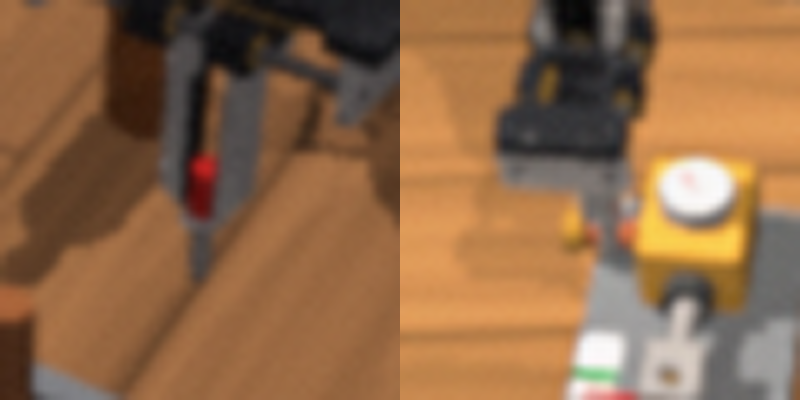

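The crop shows the pin hanging straight down between the fingers with its red knob, collar and shank visible. Now I'll refine the hole position in the wrist picture.

```bash
python3 - <<'E'
from h import *
np.set_printoptions(precision=4,suppress=True)
o=robot.get_obs();im=cv2.imread('pics/w2.png');g=cv2.cvtColor(im,cv2.COLOR_BGR2GRAY)
print(g[148:170,246:270:1][::2])
r=g[140:178,230:276];w=np.clip(150.-g[150:169,248:268],0,None)
y,x=np.mgrid[150:169,248:268];uv=((w*x).sum()/w.sum(),(w*y).sum()/w.sum());print(uv,plane('wrist',uv,.05,o))
for a in [('zero-pointer',blobs(im,(172,120,90),(6,255,255),(250,172,264,206),5))]:print(a)
E
```

```text
[[222 223 225 228 229 226 223 223 225 226 227 226 225 224 224 226 226 225
  225 225 225 225 225 225]
 [221 222 225 227 228 227 223 223 224 225 225 225 223 223 224 225 226 225
  224 225 225 224 225 226]
 [221 222 225 228 228 224 219 213 208 204 202 200 202 208 215 221 225 225
  225 225 224 224 225 225]
 [221 222 224 225 221 210 193 169 144 132 128 127 134 151 176 198 213 220
  224 225 225 224 225 225]
 [221 221 221 217 203 176 141 121 118 119 120 119 119 120 127 153 183 204
  219 224 225 224 225 225]
 [221 221 219 209 188 148 119 118 120 120 120 121 120 118 118 130 159 191
  212 223 225 224 225 225]
 [221 221 218 209 189 158 126 112 115 118 119 118 118 118 118 134 162 192
  214 224 225 224 224 224]
 [221 222 222 218 201 179 159 137 123 120 117 116 117 121 133 156 182 204
  220 224 225 223 224 224]
 [221 222 224 225 221 208 189 173 161 152 146 145 152 163 180 199 214 221
  223 224 224 223 225 224]
 [220 220 223 226 227 224 218 214 211 205 204 204 206 211 218 224 225 224
  223 224 223 223 225 224]
 [220 220 223 226 226 223 221 223 225 225 226 226 223 222 224 225 223 223
  222 224 223 223 224 224]]
(np.float64(256.35342229875164), np.float64(158.64700817907877)) [ 0.4866 -0.099   0.05  ]
('zero-pointer', [(array([255.9, 185.2]), [255, 176, 3, 25, 52])])
```

```bash
python3 - <<'E'
from h import *
np.set_printoptions(precision=4,suppress=True)
o=robot.get_obs();im=cv2.imread('pics/w2.png');p=o['tool_pos']
for b in blobs(im,(172,150,70),(6,255,255),(235,205,285,265),30): print(b,[plane('wrist',b[0],p[2]+d,o)-p for d in(.004,.008,.02)])
a=cv2.imread('pics/scene0.png');s=cv2.imread('pics/side0.png')
def dark(img,c,h=5,n=8):
    m=cv2.resize(cv2.cvtColor(img,cv2.COLOR_BGR2GRAY)[c[1]-h:c[1]+h+1,c[0]-h:c[0]+h+1].astype(float),None,fx=n,fy=n,interpolation=cv2.INTER_CUBIC)
    H=len(m);y,x=np.mgrid[:H,:H]; r=np.hypot(x-H/2,y-H/2)<n*2.6; w=np.clip(np.percentile(m[r],70)-m,0,None)*r
    return (c[0]-h+((w*x).sum()/w.sum()+.5)/n-.5,c[1]-h+((w*y).sum()/w.sum()+.5)/n-.5)
u,v=dark(a,(232,178)),dark(s,(283,197));print(u,v,plane('scene',u,.05),plane('side',v,.05),tri(ray('scene',u),ray('side',v)))
E
```

```text
(array([257.2, 236.9]), [243, 219, 29, 36, 792]) [array([-0.0003, -0.0019,  0.004 ]), array([-0.0001, -0.0003,  0.008 ]), array([0.0004, 0.0044, 0.02  ])]
(np.float64(231.84596629949706), np.float64(177.91916763082673)) (np.float64(283.2193178721238), np.float64(196.7090255896959)) [ 0.4853 -0.1031  0.05  ] [ 0.487  -0.0998  0.05  ] (array([ 0.4865, -0.1019,  0.0497]), [np.float64(0.0016377319893110477), np.float64(0.0016377319893110798)])
```

Call:
arm_command(
  targets=[
    [0.004,0,-0.05,0],
    [0.006,0,-0.12,0],
    [0.006,0,-0.16,0],
    [0.006,0,-0.16,0],
    [0.006,0,-0.16,0],
    [0.006,0,-0.16,0],
  ],
)

```text
time: 5.43
tool_pos: [0.4883, -0.1302, 0.1232]
ee_rot: [3.139, 0.001, 1.455]
wrist_force: [0.9, -0.2, -1.5]
width: 0.0153
finger_force: 30.0
```

```bash
python3 - <<'E'
from h import *
np.set_printoptions(precision=4,suppress=True)
o=robot.get_obs();im=robot.snapshot('wrist')[:,:,::-1].copy();cv2.imwrite('pics/w3.png',im)
print(o['tool_pos'],o['ee_rot'],o['width'])
g=cv2.cvtColor(im,cv2.COLOR_BGR2GRAY)
m=cv2.inRange(g[130:195,225:290],0,165)
n,l,s,c=cv2.connectedComponentsWithStats(m)
for j in range(1,n):
    if s[j,4]>40: u=(225+s[j,0]+s[j,2]/2-.5,130+s[j,1]+s[j,3]/2-.5);print(s[j],c[j]+[225,130],u,plane('wrist',u,.05,o))
E
```

```text
[ 0.4883 -0.1302  0.1232] [3.139  0.0006 1.4553] 0.015339016140747298
[   0    0   65   23 1233] [258.9189 139.1476] (np.float64(257.0), np.float64(141.0)) [ 0.4944 -0.077   0.05  ]
[ 18  28  16  20 246] [250.8374 167.4959] (np.float64(250.5), np.float64(167.5)) [ 0.4862 -0.0986  0.05  ]
[ 13  52  52  13 374] [271.     189.7032] (np.float64(263.5), np.float64(188.0)) [ 0.4953 -0.1178  0.05  ]
```

View pics/w3.png

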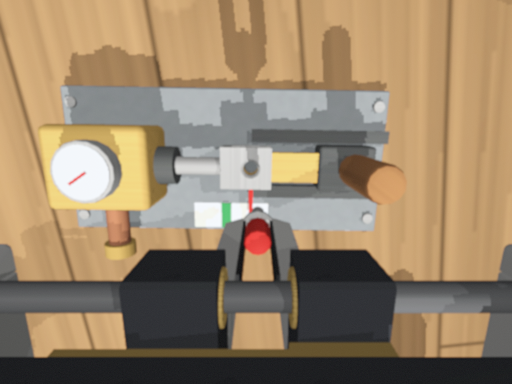

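The hole is at (250,167) in this nearer view, giving (0.4862,-0.0986), which agrees with the first view. I'll move over it.

Call:
arm_command(
  targets=[
    [-0.002,0.03,0,0],
    [-0.002,0.062,0,0],
    [-0.002,0.062,0,0],
    [-0.002,0.062,-0.02,0],
    [-0.002,0.062,-0.034,0],
    [-0.002,0.062,-0.034,0],
    [-0.002,0.062,-0.034,0],
    [-0.002,0.062,-0.034,0],
  ],
)

```text
time: 6.15
tool_pos: [0.4861, -0.1, 0.1043]
ee_rot: [-3.141, 0.0, 1.453]
wrist_force: [-0.9, 0.8, -0.3]
width: 0.0149
finger_force: 30.0
```

```bash
python3 - <<'E'
from h import *
np.set_printoptions(precision=4,suppress=True)
P=[]
for k in range(4):
    P.append(robot.get_obs()['tool_pos']);robot.snapshot('scene')
print(np.array(P),np.mean(P,0))
E
```

```text
[[ 0.4861 -0.1     0.1043]
 [ 0.4862 -0.1     0.1045]
 [ 0.4863 -0.0999  0.1047]
 [ 0.4863 -0.0999  0.1047]] [ 0.4862 -0.1     0.1045]
```

Call:
arm_command(
  targets=[
    [0,0.001,-0.008,0],
    [0,0.001,-0.016,0],
    [0,0.001,-0.024,0],
    [0,0.001,-0.03,0],
    [0,0.001,-0.03,0],
    [0,0.001,-0.03,0],
  ],
)

```text
time: 6.85
tool_pos: [0.4858, -0.099, 0.089]
ee_rot: [-3.141, 0.0, 1.454]
wrist_force: [-0.7, 0.2, -1.9]
width: 0.0153
finger_force: 30.0
```

Call:
arm_command(
  targets=[
    [0,0,-0.008,0],
    [0,0,-0.016,0],
    [0,0,-0.024,0],
    [0,0,-0.032,0],
    [0,0,-0.04,0],
    [0,0,-0.046,0],
    [0,0,-0.046,0],
    [0,0,-0.046,0],
  ],
)

```text
time: 7.52
tool_pos: [0.4858, -0.0991, 0.066]
ee_rot: [-3.141, 0.0, 1.454]
wrist_force: [-0.9, -1.4, -1.1]
width: 0.0154
finger_force: 30.0
```

No resistance so far, so I'll make the last 6–7 mm gently.

Call:
arm_command(
  targets=[
    [0,0,-0.004,0],
    [0,0,-0.008,0],
    [0,0,-0.011,0],
    [0,0,-0.013,0],
    [0,0,-0.014,0],
    [0,0,-0.014,0],
    [0,0,-0.014,0],
    [0,0,-0.014,0],
  ],
)

```text
time: 8.18
tool_pos: [0.4862, -0.0991, 0.0595]
ee_rot: [3.141, 0.0, 1.454]
wrist_force: [0.8, -2.0, -1.5]
width: 0.0148
finger_force: 30.0
```

Call:
arm_command(
  targets=[
    [0,0,-0.001,0],
    [0,0,-0.002,0],
    [0,0,-0.002,0],
    [0,0,-0.002,0],
  ],
)

```text
time: 8.52
tool_pos: [0.4863, -0.0992, 0.0593]
ee_rot: [3.141, 0.0, 1.454]
wrist_force: [-2.8, -1.0, 5.4]
width: 0.0153
finger_force: 30.0
```

The collar is seated: contact gives +5 N at the predicted height. Release next.

Call:
arm_command(
  targets=[
    [0,0,0.002,0],
    [0,0,0.002,0],
    [0,0,0.002,0],
    [0,0,0.002,0],
    [0,0,0.002,0],
    [0,0,0.002,0],
    [0,0,0.002,0],
    [0,0,0.002,0],
  ],
  claw=0.5,
)

```text
time: 9.18
tool_pos: [0.4862, -0.099, 0.0594]
ee_rot: [3.142, -0.0, 1.454]
wrist_force: [0.2, -0.7, -1.5]
width: 0.047
finger_force: 0.0
```

Call:
arm_command(
  targets=[
    [0,0,0.03,0],
    [0,0,0.08,0],
    [0,0,0.15,0],
    [0,0,0.2,0],
    [0,-0.06,0.2,0],
    [0,-0.06,0.2,0],
    [0,-0.06,0.2,0],
    [0,-0.06,0.2,0],
  ],
)

```text
time: 9.85
tool_pos: [0.4856, -0.1287, 0.1587]
ee_rot: [-3.14, -0.001, 1.454]
wrist_force: [-0.4, 1.1, -0.4]
width: 0.0468
finger_force: 0.0
```

```bash
python3 - <<'E'
from h import *
np.set_printoptions(precision=4,suppress=True)
o=robot.get_obs();im=robot.snapshot('wrist')[:,:,::-1].copy();s=robot.snapshot('side')[:,:,::-1]
print(o['tool_pos'],o['ee_rot'],o['width'])
v=np.hstack([cv2.resize(im[80:280,100:450],(450,257)),cv2.resize(s[160:252,232:345],(316,257),interpolation=cv2.INTER_CUBIC)])
cv2.imwrite('pics/w4.png',im);cv2.imwrite('pics/v4.png',v)
for b in blobs(im,(172,150,70),(6,255,255),(100,80,450,260),20): print(b,plane('wrist',b[0],.07,o))
for b in blobs(im,(5,120,60),(14,255,220),(300,100,450,260),50): print(b,plane('wrist',b[0],.116,o))
E
```

```text
[ 0.4856 -0.1287  0.1587] [-3.1401 -0.001   1.4535] 0.04683094935229398
(array([254.1, 166.1]), [247, 158, 15, 17, 207]) [ 0.4862 -0.0982  0.07  ]
(array([253.9, 190.8]), [253, 185, 3, 16, 34]) [ 0.4832 -0.121   0.07  ]
(array([349. , 167.1]), [333, 153, 45, 39, 728]) [ 0.5584 -0.1011  0.116 ]
```

View pics/v4.png

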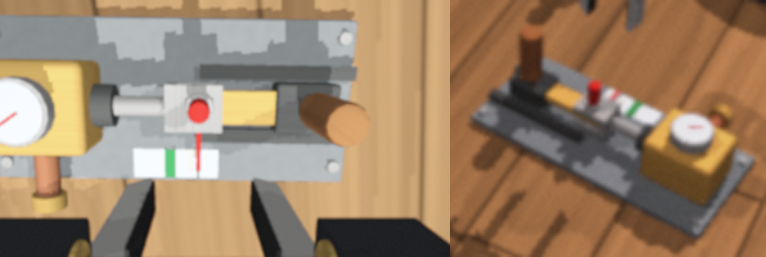

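The pin is in with its head down on the fork, the pointer still stands at the zero line, and the grip top is at about (350,125) in the crop. I'll go over the grip and down.

Call:
arm_command(
  targets=[
    [0.08,0.02,0,0],
    [0.15,0.04,0,0],
    [0.178,0.04,0,0],
    [0.178,0.04,0,0],
    [0.178,0.04,-0.04,0],
    [0.178,0.04,-0.1,0],
    [0.178,0.04,-0.16,0],
    [0.178,0.04,-0.16,0],
  ],
  claw=0.15,
)

```text
time: 10.62
tool_pos: [0.5694, -0.1073, 0.072]
ee_rot: [-3.127, -0.002, 1.454]
wrist_force: [-0.2, -0.6, -1.2]
width: 0.0799
finger_force: 0.0
```

Call:
arm_command(
  targets=[
    [0,0,0,0],
    [0,0,0,0],
    [0,0,0,0],
    [0,0,0,0],
    [0,0,0,0],
    [0,0,0,0],
    [0,0,0,0],
    [0,0,0,0],
  ],
  claw=1,
)

```text
time: 11.28
tool_pos: [0.5753, -0.1091, 0.0798]
ee_rot: [3.141, 0.0, 1.454]
wrist_force: [-0.0, -0.4, -0.3]
width: 0.0303
finger_force: 0.0
```

Call:
arm_command(
  targets=[
    [0,0,0,0],
    [0,0,0,0],
    [0,0,0,0],
    [0,0,0,0],
  ],
)

```text
time: 11.62
tool_pos: [0.5751, -0.1091, 0.0797]
ee_rot: [3.141, 0.0, 1.454]
wrist_force: [-0.6, -0.3, 1.1]
width: 0.0275
finger_force: 30.0
```

The grip is held (27.5 mm opening, 30 N). I'll push about 20 mm first, then read the pointer.

Call:
arm_command(
  targets=[
    [-0.005,0.0006,0,0],
    [-0.01,0.0011,0,0],
    [-0.015,0.0017,0,0],
    [-0.02,0.0023,0,0],
    [-0.026,0.003,0,0],
    [-0.032,0.0036,0,0],
    [-0.04,0.0045,0,0],
    [-0.04,0.0045,0,0],
  ],
)

```text
time: 12.28
tool_pos: [0.5563, -0.1066, 0.0798]
ee_rot: [3.138, -0.001, 1.454]
wrist_force: [6.2, 0.4, -0.3]
width: 0.0275
finger_force: 30.0
```

Call:
arm_command(
  targets=[
    [0,0,0,0],
    [0,0,0,0],
    [0,0,0,0],
  ],
)

```text
time: 12.53
tool_pos: [0.5565, -0.1066, 0.0797]
ee_rot: [3.138, -0.001, 1.454]
wrist_force: [6.7, 0.1, -0.8]
width: 0.028
finger_force: 30.0
```

```bash
cat > m.py <<'E'
from h import *
np.set_printoptions(precision=4,suppress=True)
o=robot.get_obs();im=robot.snapshot('wrist')[:,:,::-1].copy();s=robot.snapshot('side')[:,:,::-1].copy()
print(o['tool_pos'],o['wrist_force'],o['width'])
import sys;cv2.imwrite(f'pics/w{sys.argv[1]}.png',im);cv2.imwrite(f'pics/s{sys.argv[1]}.png',s)
d=np.array([-.9936,.113,0])
for n,b in(('wrist',im),('side',s)):
    box=(0,0,400,300) if n=='wrist' else (232,150,345,250)
    for nm,lo,hi,z in(('red',(172,130,70),(6,255,255),.08),('green',(50,100,50),(85,255,255),.012)):
        for q in blobs(b,lo,hi,box,6):
            p=plane(n,q[0],z,o);print(n,nm,q,p,'x',(p-[.4865,-.099,0])@d)
E
python3 m.py 5; cd pics; python3 -c "
import cv2,numpy as np
a=cv2.imread('w5.png');s=cv2.imread('s5.png')
cv2.imwrite('v5.png',np.hstack([cv2.resize(a,(480,360)),cv2.resize(s[160:252,232:345],(320,360),interpolation=cv2.INTER_CUBIC)]))"
```

```text
[ 0.5565 -0.1066  0.0797] [ 6.6791  0.0832 -0.7955] 0.028012039745990664
wrist red (array([125.7, 227.7]), [109, 213, 35, 31, 708]) [ 0.4735 -0.0939  0.08  ] x 0.013517157675142727
wrist red (array([155. , 246.8]), [153, 243, 5, 8, 37]) [ 0.4895 -0.1089  0.08  ] x -0.004052827280741805
side red (array([288.2, 194.2]), [287, 191, 4, 8, 27]) [ 0.4668 -0.0898  0.08  ] x 0.020596398080833404
```

View pics/v5.png

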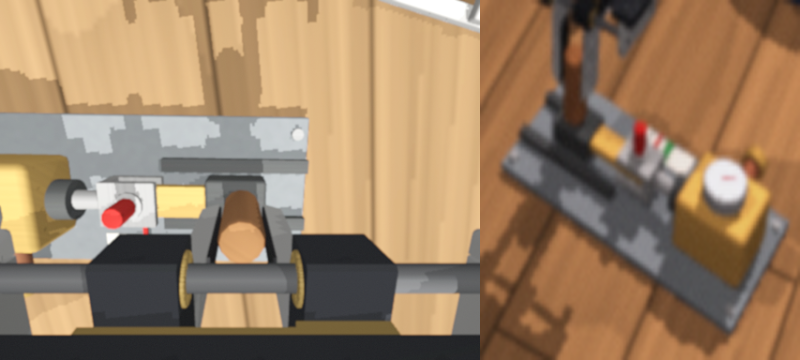

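The pin knob and pointer have moved towards the valve, and the side crop shows the pointer (655,143) short of the green band (668,150). The force of 6.7 N implies about 12–15 mm of travel, so I'll push about 10 mm more.

Call:
arm_command(
  targets=[
    [-0.004,0.0005,0,0],
    [-0.008,0.001,0,0],
    [-0.012,0.0014,0,0],
    [-0.016,0.0018,0,0],
    [-0.019,0.0021,0,0],
    [-0.019,0.0021,0,0],
    [-0.019,0.0021,0,0],
    [-0.019,0.0021,0,0],
  ],
)

```text
time: 13.3
tool_pos: [0.5479, -0.1054, 0.0798]
ee_rot: [3.136, -0.001, 1.454]
wrist_force: [9.6, 1.2, -3.1]
width: 0.0275
finger_force: 30.0
```

```bash
python3 m.py 6; cd pics; python3 - <<'E'
import cv2,numpy as np,sys
sys.path.insert(0,'..')
from h import *
np.set_printoptions(precision=4,suppress=True)
s=cv2.imread('s6.png');o=cv2.imread('s5.png')
a=cv2.resize(s[175:225,270:330],(480,400),interpolation=cv2.INTER_CUBIC);w=cv2.imread('w6.png')
cv2.imwrite('v6.png',np.hstack([a,cv2.resize(w[180:330,60:210],(320,400),interpolation=cv2.INTER_CUBIC)[:, :320]]))
def proj(n,p):
    i=robot.camera_info(n);f=192/np.tan(np.radians(i['vfov'])/2);q=np.linalg.inv(i['extrinsics'])@np.r_[p,1]
    return np.array([i['cx']+f*q[0]/-q[2],i['cy']-f*q[1]/-q[2]])
h=np.array([.4865,-.0995,.066]);d=np.array([-.9936,.113,0])
for t in(0,.015,.02,.025,.03):print(t,proj('side',h+d*t))
b=cv2.imread('side0.png');print('sc0',blobs(b,(172,90,90),(6,255,255),(280,180,310,215),2),blobs(b,(45,60,60),(85,255,255),(280,180,320,215),2))
print('sc6',blobs(s,(172,90,90),(6,255,255),(280,180,320,215),2),blobs(s,(45,60,60),(85,255,255),(280,180,320,215),2))
E
```

```text
[ 0.5479 -0.1054  0.0798] [ 9.5631  1.1543 -3.0691] 0.027455854057860506
wrist red (array([125.6, 227.8]), [109, 213, 34, 31, 706]) [ 0.4649 -0.0927  0.08  ] x 0.02216845095295049
wrist red (array([155. , 246.8]), [153, 243, 5, 8, 37]) [ 0.4809 -0.1077  0.08  ] x 0.004551272390209676
side red (array([290.3, 195.5]), [289, 192, 4, 9, 27]) [ 0.4586 -0.0876  0.08  ] x 0.029054743438975645
0 [283.5987 193.3531]
0.015 [287.587  195.2207]
0.02 [288.9252 195.8473]
0.025 [290.2678 196.476 ]
0.03 [291.6149 197.1068]
sc0 [(array([291. , 193.2]), [290, 192, 3, 3, 5])] [(array([297.1, 198.7]), [295, 196, 5, 6, 12])]
sc6 [(array([290.5, 195.6]), [289, 192, 5, 9, 34]), (array([296.7, 196. ]), [296, 195, 2, 3, 3])] [(array([298.5, 197.5]), [298, 197, 2, 2, 2])]
```

View pics/v6.png

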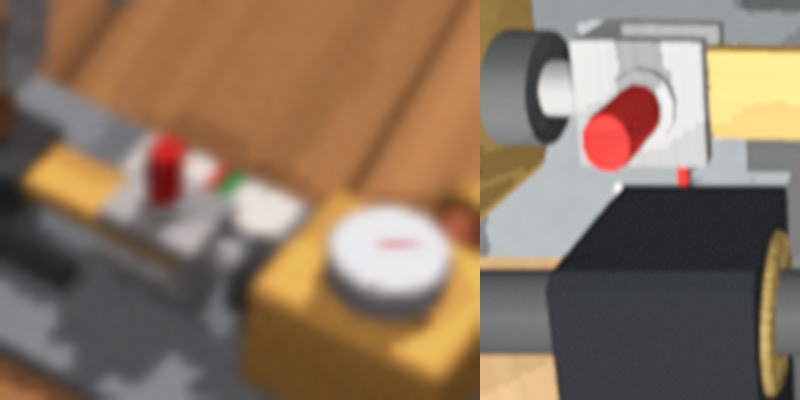

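The pointer's red is now at the near edge of the green band: the side crop shows red (215,177) next to green (230,185). Pointer shift, force and handle travel minus play all give about 22–24 mm. I'll add about 1.5–2 mm.

Call:
arm_command(
  targets=[
    [-0.002,0.0002,0,0],
    [-0.0035,0.0004,0,0],
    [-0.0035,0.0004,0,0],
    [-0.0035,0.0004,0,0],
    [-0.0035,0.0004,0,0],
    [-0.0035,0.0004,0,0],
  ],
)

```text
time: 13.9
tool_pos: [0.5465, -0.1053, 0.0798]
ee_rot: [3.135, -0.001, 1.454]
wrist_force: [11.2, 0.2, -2.9]
width: 0.0274
finger_force: 30.0
```

```bash
python3 m.py 7; python3 - <<'E'
from h import *
np.set_printoptions(precision=4,suppress=True)
s=cv2.imread('pics/s7.png');b=cv2.imread('pics/side0.png');c0=cv2.imread('pics/scene0.png');c=robot.snapshot('scene')[:,:,::-1].copy();cv2.imwrite('pics/c7.png',c)
d=np.array([-.9936,.113,0]);h=np.array([.4865,-.099,0])
def cen(im,box,col):
    x0,y0,x1,y1=box;q=im[y0:y1,x0:x1].astype(float);B,G,R=q[...,0],q[...,1],q[...,2]
    w=np.clip((R-np.maximum(G,B)*1.35-10) if col=='r' else (G-np.maximum(R,B)*1.1-5),0,None)
    y,x=np.mgrid[y0:y1,x0:x1];return ((w*x).sum()/w.sum(),(w*y).sum()/w.sum()) if w.sum()>0 else None
for nm,n,im,rb,gb in(('side0','side',b,(287,189,295,197),(292,193,303,204)),('side7','side',s,(294,190,301,200),(292,193,303,204)),('scene0','scene',c0,(218,179,229,185),(214,174,227,180)),('scene7','scene',c,(216,172,229,185),(214,172,227,180))):
    for k,bx,z in(('r',rb,.0125),('g',gb,.0105)):
        u=cen(im,bx,k)
        if u: p=plane(n,u,z);print(nm,k,np.array(u),p,'x',(p-h)@d)
A=cv2.resize(s[175:215,275:315],(400,400),interpolation=cv2.INTER_CUBIC);B=cv2.resize(c[160:200,208:248],(400,400),interpolation=cv2.INTER_CUBIC)
cv2.imwrite('pics/v7.png',np.hstack([A,B]))
E
```

```text
[ 0.5465 -0.1053  0.0798] [11.1655  0.2489 -2.9415] 0.02735431847730377
wrist red (array([125.5, 227.8]), [109, 213, 34, 31, 712]) [ 0.4634 -0.0925  0.08  ] x 0.023641142756536164
wrist red (array([155. , 246.8]), [153, 243, 5, 8, 37]) [ 0.4795 -0.1075  0.08  ] x 0.0059685337992141626
side red (array([290.6, 195.7]), [289, 192, 5, 9, 31]) [ 0.4573 -0.0873  0.08  ] x 0.030290765273291116
side0 r [291.4072 192.1733] [ 0.485  -0.1674  0.0125] x -0.0062590995830482474
side0 g [297.3164 198.37  ] [ 0.4559 -0.1514  0.0105] x 0.02449026686634709
side7 r [297.2509 193.7636] [ 0.4642 -0.1698  0.0125] x 0.014148226620167277
side7 g [298.711  197.4541] [ 0.4534 -0.1577  0.0105] x 0.0262227056971338
scene0 r [225.1802 181.8407] [ 0.4752 -0.1333  0.0125] x 0.007332558866931755
scene0 g [220.9307 177.6294] [ 0.4503 -0.152   0.0105] x 0.029954633210474667
scene7 r [216.     172.4959] [ 0.4231 -0.1737  0.0125] x 0.054593773080300285
```

View pics/v7.png

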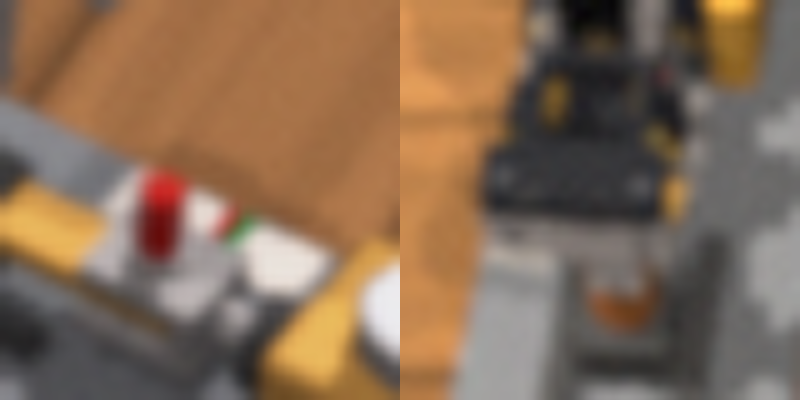

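The crop shows the red pointer at (225,220) next to and over the green (240,230) in the side view, while the gripper hides the scale in the scene view. I'll cross-check travel from the pin collar (wrist) and from the knob shift against the pre-push side crop.

```bash
python3 - <<'E'
from h import *
np.set_printoptions(precision=4,suppress=True)
o=robot.get_obs();d=np.array([-.9936,.113,0]);h=np.array([.4865,-.099,0])
for z in(.052,.054):
    p=plane('wrist',(137.4,219.4),z,o);print('collar',p,(p-h)@d)
v=cv2.imread('pics/v4.png')[:,450:];s=cv2.imread('pics/s7.png')[160:252,232:345]
v7=cv2.resize(s,(316,257),interpolation=cv2.INTER_CUBIC)
for im in(v,v7):
    for q in blobs(im,(172,130,70),(6,255,255),(100,50,230,180),25): print(q, q[0]*[113/316,92/257]+[232,160])
w=cv2.imread('pics/w7.png')
for q in blobs(w,(172,150,70),(6,255,255),(100,200,150,250),100):
    for z in(.066,.070,.074): p=plane('wrist',q[0],z,o);print(z,p,(p-h)@d)
E
```

```text
collar [ 0.4595 -0.0956  0.052 ] 0.027221398594777055
collar [ 0.4604 -0.095   0.054 ] 0.026385386439483068
(array([144.1,  90.9]), [139, 80, 13, 25, 236]) [283.5294 192.5401]
(array([165.1, 100.4]), [160, 89, 14, 25, 219]) [291.0389 195.9409]
0.066 [ 0.4565 -0.0966  0.066 ] 0.030026223280576497
0.07 [ 0.4585 -0.0954  0.07  ] 0.028174872249098416
0.074 [ 0.4605 -0.0942  0.074 ] 0.026323521217620337
```

Estimates are now 26–28 mm, so I'll ease back about 1.2 mm.

Call:
arm_command(
  targets=[
    [0.0024,-0.0003,0,0],
    [0.0024,-0.0003,0,0],
    [0.0024,-0.0003,0,0],
    [0.0024,-0.0003,0,0],
    [0.0024,-0.0003,0,0],
    [0.0024,-0.0003,0,0],
    [0.0024,-0.0003,0,0],
    [0.0024,-0.0003,0,0],
  ],
)

```text
time: 14.72
tool_pos: [0.5475, -0.1054, 0.0798]
ee_rot: [3.136, -0.001, 1.454]
wrist_force: [9.1, 1.0, -2.6]
width: 0.0274
finger_force: 30.0
```

```bash
python3 - <<'E'
from h import *
F=[]
for k in range(10):
    o=robot.get_obs();F.append(np.r_[o['tool_pos'],o['wrist_force']]);s=robot.snapshot('side')[:,:,::-1].copy()
print(np.mean(F,0).round(4))
v7=cv2.resize(s[160:252,232:345],(316,257),interpolation=cv2.INTER_CUBIC)
for q in blobs(v7,(172,130,70),(6,255,255),(100,50,230,180),25): print(q, (q[0]-[144.1,90.9])*[113/316,92/257]/[.268,.126])
E
```

```text
[ 0.5474 -0.1054  0.0798  9.1781  0.5083 -2.501 ]
(array([164.4, 100.1]), [159, 89, 13, 24, 214]) [27.08648215 26.13797789]
```

```bash
python3 -c "
from bench import robot
print(robot.close_job())"
```

```text
the job is handed in; nothing more can be done
None
```

The red-headed pin is in with its head down on the fork, and the job is handed in with the gripper still holding the teak handle against the spring; plunger travel is about 25 mm (estimates 24–27 mm), inside the green band.

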